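# Pop the tablet tray and catch it

### The arm

A 6-joint arm with a two-finger parallel gripper is mounted at the origin on the work surface. World frame = base frame: x ahead of the robot, y to its left, z up, the work surface at z = 0. Lengths are in m, angles in rad, forces in N, time in s.
With the tool pointing down it reaches from about 0.275 to 0.75 m from the base axis. Payload 10.2 kg.
Tool frame: the origin (TCP) lies between the finger pads; the fingertips stand env.nose_length ahead of it and the grasp point (between the pads) is the TCP (env.nose_length is the distance from the TCP to the fingertips, in m); z points along the fingers, y is the direction in which the jaws open and shut (so a half turn about z gives the same grasp; the last joint's range is limited). The gripper opens to 88 mm and grips with 3 to 60 N. Pads are 18 mm wide; open, the fingers measure 123 mm over their backs; the gripper's body (75 mm by 187 mm) begins 45 mm behind the grasp point.
Start: joints at [0.883, 0.313, 1.498, -0, 1.331, -0.223], TCP at [0.235, 0.469, 0.232] pointing down, gripper open.
Joint ranges: [-2.94, 2.94], [-0.97, 2.17], [0.19, 2.56], [-1.23, 4.37], [0.02, 3.11], [-2.88, 2.88]. Speed limits (rad/s): [2.39, 2.39, 3.01, 3.14, 3.14, 3.14].

### API

Orientations are given as a unit quaternion [w, x, y, z].
In Python, from rig import readout, viewer, close_job, env gives the robot as it stands.
- The arm moves only by the shell command python3 -m pendant 'ROWS' [OPENING] [FORCE]. ROWS is JSON, one flat list of numbers, 4 for each row, row after row: the shift along the tool's x, y, z in m, then the turn about the tool's z in rad. A call has 1 to 10 rows; each row shifts and turns the commanded pose from where the row before left it, along the tool's axes as they then stand; what a row does not reach is not made up. A row lasts 1/12 s, in which the tool goes at most 41.7 mm and 7.16 degrees, less where a joint would pass 70% of its speed; a pose out of reach is approached as far as the arm can. A call with a gripper value outside its range is refused whole. OPENING is the closure, from 0 (fully open) to 1 (shut), set as the call begins (- or left out, the last holds). The fingers move at their own pace and stop on an object; FORCE is the grip in N (left out, the last holds). Time passes only in rows, so rows that do not move let the fingers close. It gives the time, the measured TCP pose, the force and the opening at its end, in the units of the state.
- readout.sense(): the state, without advancing time (a new reading comes with each control period).
- viewer.capture(name): name is "side" or "top"; returns (picture, depth): 480x640x3 uint8, red, green, blue; 480x640 float32, m along the optical axis (not along the pixel's ray), 0 where there is no reading.
- viewer.camera_info(name): a dict with "K" (3x3 intrinsics, pixels), "origin" and "attitude" of the camera in the world. Camera axes: x right, y up, looking along -z (the intrinsics and any distortion apply to the point x, -y, -z); pixel columns grow to the right and rows downward; lengths in m; the calibration is good to about 2 mm. A picture is of the moment at which its call begins. camera_info takes no time and is no camera call.
- close_job(): hands the job in, once; it reports no verdict.
The state is a dict: "time_s": time; "qpos": joint angles; "joint_vel": joint speeds; "joint_torque": joint torques, N m; "position": TCP position; "tool_rot": TCP orientation; "force": force on the tool from outside, world axes, zero at the start; "wrist_torque": the same for the moment, N m; "opening": finger opening in m.
Only numpy, scipy, OpenCV 4.12 (cv2) and the standard library are available. Lean on these libraries where they do the work, as an engineer would, in place of code of your own. Each camera call takes 0.05 s, during which the arm holds its last target.

### The job

Push the release button on top of the laundry-tablet dispenser down with one finger and, with the button still down, let the tray that pops out run against your other finger so that it is stopped part-way out instead of sliding away. Do not pick up or lift anything, and leave the other things on the counter where they stand. The program finishes while holding: one finger keeps the button down and the other keeps the tray trapped part-way out.

Things in the scene. Friction and masses are not known exactly. Their poses are not given: they have to be found in the camera images.
- dispenser: White plastic tablet dispenser fixed to the counter, 220 x 124 x 56 mm high. Origin at counter level, mid-width; -x points the way the tray comes out, z up. Covered part x -28 to +100 mm, flat top at height 56; in front an open sill (floor 10 high, side rails 20 high) to x = -120. Release button on the flat top at x = +5, y = 0 mm.
- button_top (a point): Centre of the top of the round grey release button, 32 mm in diameter, 70 mm above the counter at rest (14 above the flat top); it moves with the button.
- release (a joint): Button travel in m: 0 at rest, 0.010 fully down. 3 N starts it, 6 N holds it fully down; it rises when let go. From about 0.0055 on it sinks a steel tongue in the sill, which frees the tray: this at once slides out by itself at 3 to 8 cm/s, pushed by a spring of 3 to 5 N. Unstopped it runs 105 mm and leaves the housing, in 1.5 to 3 s.
- tray_tab (a point): Middle of the top edge of the upright tab on the tray's front, 88 mm above the counter. Tab: 50 mm wide, 8 thick along the dispenser's x (point at mid-thickness), from height 50 to 88, higher than the button. With the tray in, the point is at dispenser x = -34, y = 0 mm, its back face 19 mm in front of the button's edge; it moves to -x as the tray comes out.
- tray: Loose grey plastic tray of tablets, 300 g, 94 mm wide, 113 long. Origin: mid-underside, 56.5 mm behind the tab, 10 mm above the counter at rest; axes parallel to the dispenser's.
- softener_ball: Bystander: white plastic softener ball with a flat foot and a short neck, 82 wide, 78 high (mm). Origin: mid-underside.
- pitcher: Bystander: stainless steel pitcher, 108 wide, 170 high, with a side handle (mm). Origin: mid-underside.
- silicone_lid: Bystander: green hard silicone lid, 108 across, 31 high with its knob (mm). Origin: mid-underside.
- detergent_bottle: Bystander: white bottle, 72 across, 200 high (mm). Origin: mid-underside.
- peg_jar: Bystander: glass jar with a steel cap, 74 across, 110 high (mm). Origin: mid-underside.
- mug: Bystander: white mug, 76 across, 85 high (mm). Origin: mid-underside.
- brush: Bystander: scrubbing brush lying flat, 160 long (mm). Origin: underside, near its middle.
Mind the look-alikes: they are no part of the job. Leave any green or red look-alike of the tray alone.

How it is judged:
On the way, in this order (a step that is already met when the one before it is completed fails the run):
1. the release button is pressed while the tray is still in (value of joint release above 0.003 m and x of tray_tab in the frame of dispenser above -0.046 m).
2. the tray is stopped part-way out by a finger while the button is down (value of joint release above 0.004 m and x of tray_tab in the frame of dispenser below -0.046 m and contact force between the fingers and tray above 0.4 N and linear speed of tray below 0.015 m/s), for 0.3 s.
At the end, for the whole second after the job is handed in: Button held at least 4 mm down; tray at rest (under 15 mm/s), level within 0.12 rad and on its floor, 12 to 75 mm out, pressing on a finger with more than 0.4 N (all of step 2 and x of tray_tab in the frame of dispenser above -0.109 m and height (world z) of tray below 0.018 m and angle between tray's own z axis and vertical below 0.12 rad); the arm keeps its last pose, push and grip.
It fails at once if the tray slid away (more than 82 mm out) (x of tray_tab in the frame of dispenser below -0.116 m).
It fails at once if the tray was lifted or tipped (height (world z) of tray above 0.025 m or angle between tray's own z axis and vertical above 0.25 rad).
It fails at once if a bystander was moved more than 20 mm or lifted (distance of any of softener_ball, pitcher, silicone_lid, detergent_bottle, peg_jar, mug, brush from where it was at the start of the episode above 0.02 m).
It also fails if it takes over 29 s, if anything falls off the work surface, if the arm or the gripper's body presses on something with over 40 N, if the wrist force passes 120 N, or if a joint passes its speed limit or range.

## Working session

There is one attempt and no reset: what is moved stays moved. The work goes in short steps, Python scripts to look and compute and a shell command to move; the robot and the scene stay as the last step left them, time stands still between calls to the robot, and variables do not carry over. Pictures are saved under pics/ and viewed, and the job is handed in when it is done.

```bash
mkdir -p pics; ls
python3 - <<'E'
from rig import readout, viewer, env
import cv2,numpy as np
print(readout.sense()); print(env.nose_length)
for n in("side","top"):
    p,d=viewer.capture(n); cv2.imwrite(f"pics/{n}0.png",p[:,:,::-1]); np.save(f"pics/{n}0.npy",d)
    print(n,viewer.camera_info(n))
E
```

```text
pics
{'time_s': 0.0, 'qpos': array([ 8.82643945e-01,  3.13432631e-01,  1.49841980e+00, -2.64483148e-05,
        1.33097539e+00, -2.23389910e-01]), 'joint_vel': array([ 6.12573111e-04, -1.88305723e-04, -1.13050941e-03, -2.07132442e-04,
       -1.74912138e-03,  9.93590664e-05]), 'joint_torque': array([-2.94329138e-04, -4.02214372e+01, -2.52266407e+01,  6.94599934e-02,
        3.53838969e-02, -8.68462780e-05]), 'position': array([0.23516267, 0.46911158, 0.23127646]), 'tool_rot': array([-2.60298992e-04,  2.30292296e-01,  9.73121306e-01, -5.60193513e-04]), 'force': array([ 0.90148645, -0.09707668,  0.13267694]), 'wrist_torque': array([-0.02437189,  0.03068809, -0.02078913]), 'opening': 0.08799675640491296}
0.019
side {'K': array([[555.70794267,   0.        , 323.03944278],
       [  0.        , 555.70794267, 246.31204975],
       [  0.        ,   0.        ,   1.        ]]), 'origin': array([-0.09761897, -0.92942276,  0.8083542 ]), 'attitude': array([ 0.83691391,  0.453101  , -0.13961425, -0.27346381])}
top {'K': array([[488.82007167,   0.        , 318.55906872],
       [  0.        , 488.82007167, 246.31924932],
       [  0.        ,   0.        ,   1.        ]]), 'origin': array([ 0.32901981, -0.03114043,  1.18422615]), 'attitude': array([-0.6990316 , -0.05573712,  0.06935578,  0.70953363])}
```

View pics/side0.png

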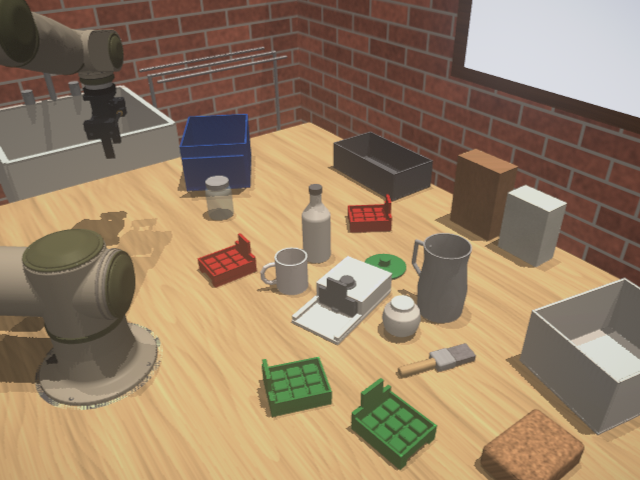

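View pics/top0.png

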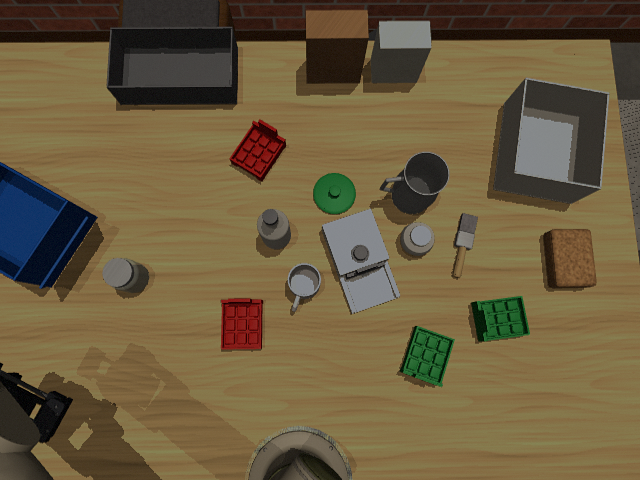

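```bash
cat > h.py <<'E'
import numpy as np
from scipy.spatial.transform import Rotation as R
from rig import viewer
def cam(n):
    c=viewer.camera_info(n); q=c["attitude"]
    return c["K"],np.array(c["origin"]),R.from_quat([q[1],q[2],q[3],q[0]]).as_matrix()
def at_z(n,u,v,z):
    K,o,M=cam(n); r=M@np.array([(u-K[0,2])/K[0,0],-(v-K[1,2])/K[1,1],-1]); return o+r*(z-o[2])/r[2]
def ray(n,u,v):
    K,o,M=cam(n); r=M@np.array([(u-K[0,2])/K[0,0],-(v-K[1,2])/K[1,1],-1]); return o,r
def tri(a,b):
    (o1,r1),(o2,r2)=ray("side",*a),ray("top",*b)
    s=np.linalg.lstsq(np.c_[r1,-r2],o2-o1,rcond=None)[0]
    p,q=o1+r1*s[0],o2+r2*s[1]; return (p+q)/2,np.linalg.norm(p-q)
def cloud(n,d):
    K,o,M=cam(n); v,u=np.mgrid[:480,:640]
    P=np.stack([(u-K[0,2])/K[0,0]*d,-(v-K[1,2])/K[1,1]*d,-d],-1); return P@M.T+o
E
python3 - <<'E'
import cv2
t=cv2.imread("pics/top0.png")[200:320,300:420]; s=cv2.imread("pics/side0.png")[250:345,285:405]
cv2.imwrite("pics/tc.png",cv2.resize(t,None,fx=5,fy=5,interpolation=2))
cv2.imwrite("pics/sc.png",cv2.resize(s,None,fx=6,fy=6,interpolation=2))
E
```

```text
(no output)
```

View pics/tc.png

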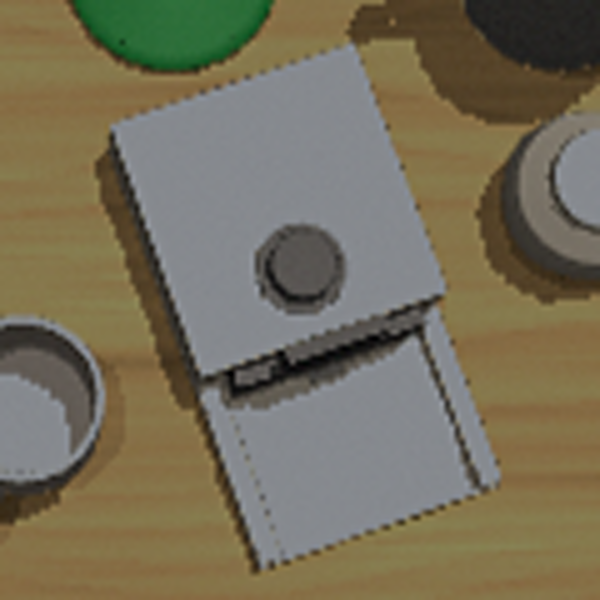

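View pics/sc.png

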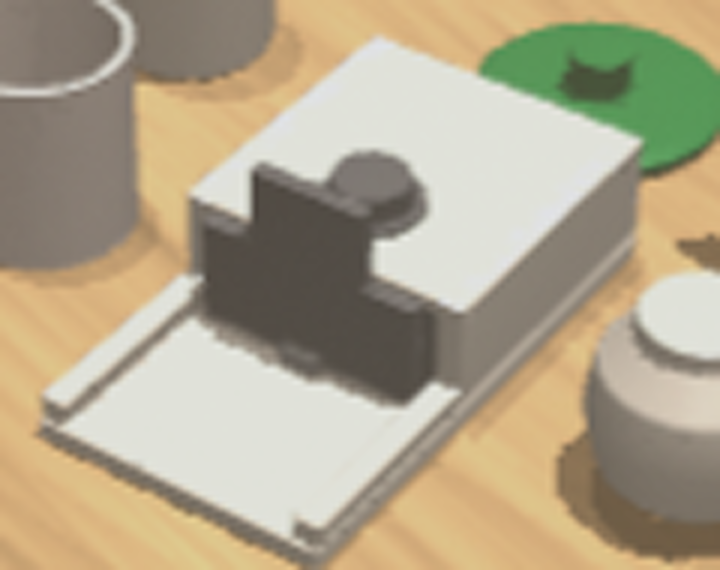

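Run:
```python
from h import *
T=lambda x,y:(300+(x-2)/5,200+(y-2)/5); S=lambda x,y:(285+(x-2.5)/6,250+(y-2.5)/6)
print("button",tri(S(370,176),T(306,265)),at_z("top",*T(306,265),.07),at_z("side",*S(370,176),.07))
TC=[T(112,128),T(352,45),T(442,296),T(205,378)]; SC=[S(380,38),S(642,142),S(462,312),S(190,198)]
tp=[at_z("top",*c,.056) for c in TC]; sp=[at_z("side",*c,.056) for c in SC]
for a,b,c,d in zip(TC,SC,tp,sp): print(tri(b,a),c[:2],d[:2])
# model rect corners FL(x100,y62?) 
for nm,P in(("top",tp),("side",sp)):
    P=np.array(P)[:,:2]
    M=np.array([[100,62],[100,-62],[-28,-62],[-28,62]])/1e3
    mc,pc=M.mean(0),P.mean(0); U,_,V=np.linalg.svd((M-mc).T@(P-pc)); Rm=(U@V).T
    print(nm,"yaw",np.arctan2(Rm[1,0],Rm[0,0]),"det",np.linalg.det(Rm),"origin",pc-Rm@mc,"btn",pc+Rm@(np.array([.005,0])-mc),"res",np.abs(P-pc-(M-mc)@Rm.T).max())
print("tab",tri(S(312,188),(0,0)) and [at_z("side",*S(x,y),.088) for x,y in((258,165),(370,212))])
d=np.load("pics/top0.npy"); C=cloud("top",d)
for n,(x,y) in dict(ball=(415,236),pitcher=(425,175),bottle=(270,217),mug=(304,275),lid=(335,190)).items():
    q=C[y-40:y+40,x-40:x+40].reshape(-1,3); print(n,C[y,x])
p=C[252:255,360:363].mean((0,1));print("btn depth",p)
```

```text
button (array([ 0.51242141, -0.15195129,  0.07013961]), np.float64(0.0003741209032771176)) [ 0.51227898 -0.1518716   0.07      ] [ 0.51272609 -0.15185718  0.07      ]
(array([ 0.58339523, -0.06453386,  0.05435567]), np.float64(0.003533148710013328)) [ 0.58145085 -0.06360821] [ 0.58372784 -0.06687463]
(array([ 0.62184344, -0.1794675 ,  0.05354432]), np.float64(0.0015702445718918546)) [ 0.62051136 -0.17872074] [ 0.62034909 -0.18208767]
(array([ 0.5009203 , -0.21798933,  0.0538874 ]), np.float64(0.003621551813361857)) [ 0.49901505 -0.21668799] [ 0.50106946 -0.22051636]
(array([ 0.46296537, -0.10521408,  0.05395491]), np.float64(0.0015563079780527948)) [ 0.46203374 -0.10470698] [ 0.46219923 -0.10770122]
top yaw 0.31998193297786076 det 1.0000000000000002 origin [ 0.50658007 -0.15225476] btn [ 0.51132628 -0.15068201] res 0.0032270993180037733
side yaw 0.3187928000720598 det 0.9999999999999999 origin [ 0.50765028 -0.1555781 ] btn [ 0.51239836 -0.154011  ] res 0.0027136173244474426
tab [array([ 0.46948441, -0.14126722,  0.088     ]), array([ 0.48480391, -0.1876577 ,  0.088     ])]
ball [ 0.54814528 -0.27791507  0.07840039]
pitcher [ 0.70837865 -0.31931016  0.03853716]
bottle [0.56759174 0.04749452 0.2012797 ]
mug [ 0.46977674 -0.01923687  0.00528382]
lid [ 0.67522175 -0.09780199  0.02993356]
btn depth [ 0.51127263 -0.15226213  0.07038953]
```

```bash
python3 -m pendant '[0,0,0,0.112,0,0,0,0.112,0,0,0,0.112,0,0,0,0.112,0,0,0,0.112,0,0,0,0.112,0,0,0,0.112]' 0 40
python3 -m pendant '[-0.03,0,0,0,-0.037,0,0,0,-0.037,0,0,0,-0.037,0,0,0,-0.037,0,0,0,-0.037,0,0,0,-0.037,0,0,0,-0.037,0,0,0,-0.037,0,0,0,-0.037,0,0,0]'
python3 -m pendant '[-0.037,0,0,0,-0.037,0,0,0,-0.037,0.005,0,0,-0.037,0.005,0,0,-0.037,0.005,0,0,-0.037,0.002,0,0,-0.037,0,0,0,-0.03,0,0,0,0,0,0,0,0,0,0,0]'
```

```text
time_s: 0.68
position: [0.2352, 0.4692, 0.2315]
tool_rot: [-0.0, 0.587, 0.81, -0.0]
force: [0.1, -0.2, -0.7]
opening: 0.0884
time_s: 1.52
position: [0.3502, 0.1233, 0.2318]
tool_rot: [-0.0, 0.585, 0.811, 0.0]
force: [-0.3, -0.1, -0.9]
opening: 0.0884
time_s: 2.35
position: [0.4576, -0.1446, 0.2311]
tool_rot: [-0.001, 0.585, 0.811, 0.0]
force: [0.1, 0.4, -0.7]
opening: 0.0882
```

```bash
python3 -m pendant '[-0.012,0,0.01,0,-0.012,-0.0007,0.025,0,0,0,0.03,0,0,0,0.03,0,0,0,0.015,0,0,0,0,0,0,0,0,0,0,0,0,0]'
python3 - <<'E'
from rig import viewer
import cv2
for n in("side","top"):
    p,d=viewer.capture(n); p=p[:,:,::-1]
    c=p[200:345,260:420] if n=="side" else p[180:320,280:440]
    cv2.imwrite(f"pics/{n}1.png",cv2.resize(c,None,fx=4,fy=4,interpolation=2))
E
```

```text
time_s: 3.02
position: [0.4653, -0.1668, 0.1229]
tool_rot: [0.001, 0.584, 0.812, 0.0]
force: [0.3, -0.4, -0.4]
opening: 0.0883
```

View pics/side1.png

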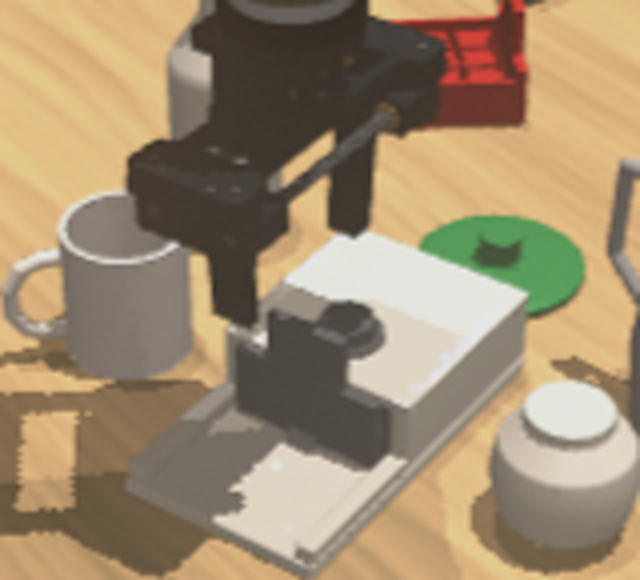

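View pics/top1.png

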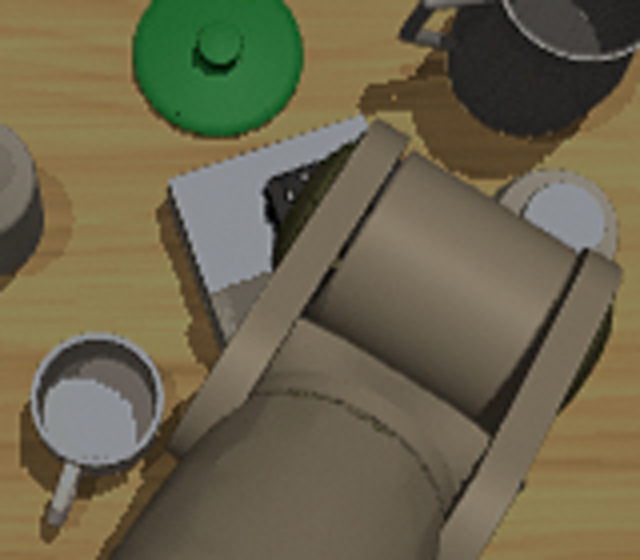

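Run:
```python
from h import *
from rig import readout
s=readout.sense(); p=s["position"]; print(p,s["time_s"])
y=np.array([.949,.315,0])
def proj(P):
    K,o,M=cam("side"); c=M.T@(P-o); return (K[0,0]*c[0]/-c[2]+K[0,2]-260)*4,(-K[1,1]*c[1]/-c[2]+K[1,2]-200)*4
for k in(.044,.0615,-.044,-.0615):
  for x in (.009,-.009): print(k,x,proj(p+k*y+x*np.array([-.315,.949,0])+[0,0,-.019]))
b=np.array([.512,-.152,.0]); d=p-b; print("rel btn along x,y of dispenser",d@y,d@np.array([-.315,.949,0]))
```

```text
[ 0.46532244 -0.16694977  0.12308333] 3.1167
0.044 0.009 (np.float64(325.0427067281396), np.float64(264.6968846619561))
0.044 -0.009 (np.float64(352.5059289426579), np.float64(275.6908142444711))
0.0615 0.009 (np.float64(342.95937139612397), np.float64(249.54779040281232))
0.0615 -0.009 (np.float64(370.28847170292534), np.float64(260.3242229609864))
-0.044 0.009 (np.float64(229.412489007153), np.float64(345.5551922277814))
-0.044 -0.009 (np.float64(257.54877645519036), np.float64(357.74700673561165))
-0.0615 0.009 (np.float64(209.21475752763104), np.float64(362.63299904474434))
-0.0615 -0.009 (np.float64(237.4839723583516), np.float64(375.08578937744073))
rel btn along x,y of dispenser -0.04900617930303885 0.0005161017183197102
```

Run:
```python
from h import *
import cv2
p,d=viewer.capture("side"); np.save("pics/s2.npy",d)
cv2.imwrite("pics/s2.png",cv2.resize(p[230:300,300:370,::-1],None,fx=8,fy=8,interpolation=0))
C=cloud("side",d)
for u in (316,319,322,344,348,352):
  print(u,[(v,*np.round(C[v,u]*1000).astype(int)) for v in range(246,286,3)])
```

```text
316 [(246, np.int64(393), np.int64(-211), np.int64(236)), (249, np.int64(387), np.int64(-220), np.int64(236)), (252, np.int64(385), np.int64(-223), np.int64(232)), (255, np.int64(386), np.int64(-221), np.int64(224)), (258, np.int64(391), np.int64(-214), np.int64(211)), (261, np.int64(390), np.int64(-215), np.int64(205)), (264, np.int64(392), np.int64(-211), np.int64(195)), (267, np.int64(408), np.int64(-187), np.int64(167)), (270, np.int64(408), np.int64(-188), np.int64(160)), (273, np.int64(410), np.int64(-184), np.int64(150)), (276, np.int64(409), np.int64(-185), np.int64(144)), (279, np.int64(410), np.int64(-183), np.int64(135)), (282, np.int64(505), np.int64(-43), np.int64(-1)), (285, np.int64(498), np.int64(-55), np.int64(1))]
319 [(246, np.int64(395), np.int64(-219), np.int64(239)), (249, np.int64(391), np.int64(-225), np.int64(237)), (252, np.int64(390), np.int64(-226), np.int64(232)), (255, np.int64(391), np.int64(-223), np.int64(223)), (258, np.int64(388), np.int64(-227), np.int64(220)), (261, np.int64(393), np.int64(-220), np.int64(207)), (264, np.int64(393), np.int64(-219)
[... 2634 characters left out ...]
(-161), np.int64(159)), (249, np.int64(521), np.int64(-160), np.int64(151)), (252, np.int64(522), np.int64(-159), np.int64(142)), (255, np.int64(520), np.int64(-161), np.int64(136)), (258, np.int64(589), np.int64(-77), np.int64(53)), (261, np.int64(579), np.int64(-89), np.int64(56)), (264, np.int64(572), np.int64(-98), np.int64(55)), (267, np.int64(565), np.int64(-106), np.int64(54)), (270, np.int64(556), np.int64(-118), np.int64(56)), (273, np.int64(553), np.int64(-122), np.int64(51)), (276, np.int64(-98), np.int64(-929), np.int64(808)), (279, np.int64(523), np.int64(-159), np.int64(69)), (282, np.int64(517), np.int64(-167), np.int64(69)), (285, np.int64(518), np.int64(-166), np.int64(60))]
```

View pics/s2.png

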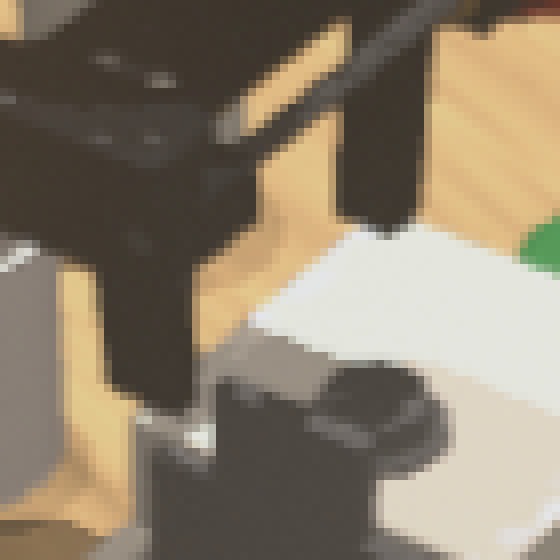

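```bash
python3 -m pendant '[0,0,0.015,0,0,0,0.015,0,0,0,0.01,0,0,0,0.005,0,0,0,0.003,0,0,0,0,0,0,0,0,0]'
python3 - <<'E'
from h import *
import cv2
p,d=viewer.capture("side")
cv2.imwrite("pics/s3.png",cv2.resize(p[230:310,290:370,::-1],None,fx=7,fy=7,interpolation=0))
C=cloud("side",d)
for u in (310,313,316,344,348,352):
  print(u,[(v,*map(int,np.round(C[v,u]*1000))) for v in range(262,306,2)])
E
```

```text
time_s: 3.75
position: [0.465, -0.167, 0.0743]
tool_rot: [0.0, 0.585, 0.811, 0.0]
force: [0.1, 0.1, 0.0]
opening: 0.0878
310 [(262, 393, -190, 188), (264, 389, -196, 188), (266, 386, -200, 187), (268, 382, -206, 187), (270, 379, -210, 186), (272, 379, -209, 180), (274, 382, -205, 172), (276, 386, -198, 161), (278, 386, -199, 157), (280, 387, -197, 151), (282, 385, -199, 148), (284, 490, -40, -2), (286, 484, -49, 0), (288, 482, -52, -3), (290, 476, -61, -1), (292, 472, -66, -1), (294, 468, -73, -1), (296, 464, -78, -2), (298, 459, -85, -1), (300, 441, -112, 19), (302, 436, -119, 20), (304, 433, -124, 19)]
313 [(262, 397, -194, 188), (264, 393, -200, 188), (266, 389, -205, 188), (268, 388, -207, 185), (270, 382, -215, 187), (272, 383, -214, 182), (274, 383, -213, 176), (276, 385, -210, 169), (278, 388, -206, 161), (280, 389, -204, 154), (282, 387, -208, 152), (284, 407, -177, 119), (286, 407, -177, 114), (288, 407, -176, 108), (290, 407, -176, 104), (292, 479, -69, -3), (294, 475, -74, -4), (296, 468, -84, -1), (298, 451, -109, 18), (300, 447, -116, 19), (302, 443, -121, 18), (304, 442
[... 1296 characters left out ...]
165, 61), (288, 506, -167, 57), (290, 503, -171, 56), (292, 498, -177, 56), (294, 492, -184, 58), (296, 489, -188, 56), (298, 486, -193, 56), (300, 485, -194, 51), (302, 485, -194, 45), (304, 485, -195, 41)]
352 [(262, 521, -160, 117), (264, 521, -161, 112), (266, 522, -159, 105), (268, 521, -161, 101), (270, 523, -158, 94), (272, 521, -162, 91), (274, 522, -160, 84), (276, 540, -138, 58), (278, 527, -154, 68), (280, 520, -163, 70), (282, 518, -166, 68), (284, 515, -169, 65), (286, 517, -168, 58), (288, 514, -171, 56), (290, 511, -175, 54), (292, 506, -181, 54), (294, 499, -190, 58), (296, 497, -193, 56), (298, 495, -196, 53), (300, 489, -203, 55), (302, 486, -207, 54), (304, 486, -206, 47)]
```

View pics/s3.png

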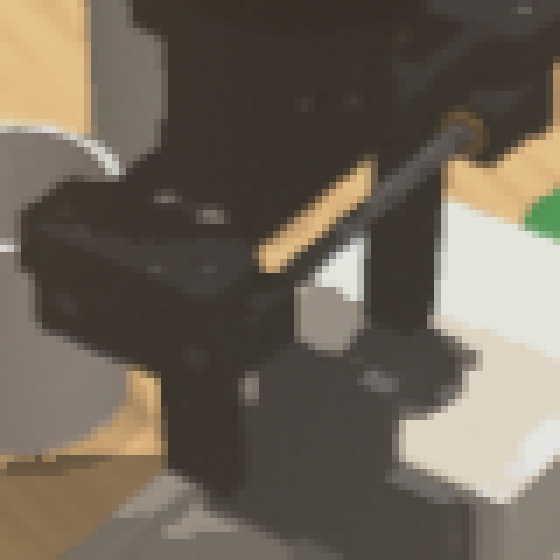

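```bash
python3 -m pendant '[0,0,0.004,0,0,0,0.004,0,0,0,0.002,0,0,0,0,0]'
python3 -m pendant '[0,0,0.002,0,0,0,0.002,0,0,0,0,0]'
```

```text
time_s: 4.13
position: [0.4646, -0.1667, 0.0634]
tool_rot: [-0.0, 0.585, 0.811, 0.0]
force: [-1.0, 0.4, 0.2]
opening: 0.0885
time_s: 4.38
position: [0.4648, -0.1668, 0.0598]
tool_rot: [0.0, 0.585, 0.811, 0.0]
force: [-1.2, 0.8, 3.4]
opening: 0.0879
```

```bash
python3 -m pendant '[0,0,0.002,0,0,0,0.002,0,0,0,0,0]'
python3 -m pendant '[0,0,0.002,0,0,0,0.002,0,0,0,0.001,0,0,0,0,0,0,0,0,0]'
```

```text
time_s: 4.63
position: [0.4647, -0.1668, 0.0557]
tool_rot: [0.0, 0.585, 0.811, 0.0]
force: [-1.9, 0.4, 5.2]
opening: 0.0878
time_s: 5.05
position: [0.465, -0.167, 0.0531]
tool_rot: [0.001, 0.584, 0.812, -0.0]
force: [-13.4, 4.6, 31.4]
opening: 0.0883
```

```bash
python3 -m pendant '[0,0,-0.001,0,0,0,0,0,0,0,0,0,0,0,0,0,0,0,0,0,0,0,0,0]'
python3 - <<'E'
from h import *
import cv2
p,d=viewer.capture("side")
cv2.imwrite("pics/s4.png",cv2.resize(p[230:330,280:380,::-1],None,fx=6,fy=6,interpolation=0))
p,d=viewer.capture("top")
cv2.imwrite("pics/t4.png",cv2.resize(p[180:320,280:440,::-1],None,fx=4,fy=4,interpolation=0))
E
```

```text
time_s: 5.55
position: [0.4649, -0.1669, 0.0533]
tool_rot: [0.0, 0.584, 0.811, -0.0]
force: [-9.5, 3.4, 20.7]
opening: 0.0882
```

View pics/s4.png

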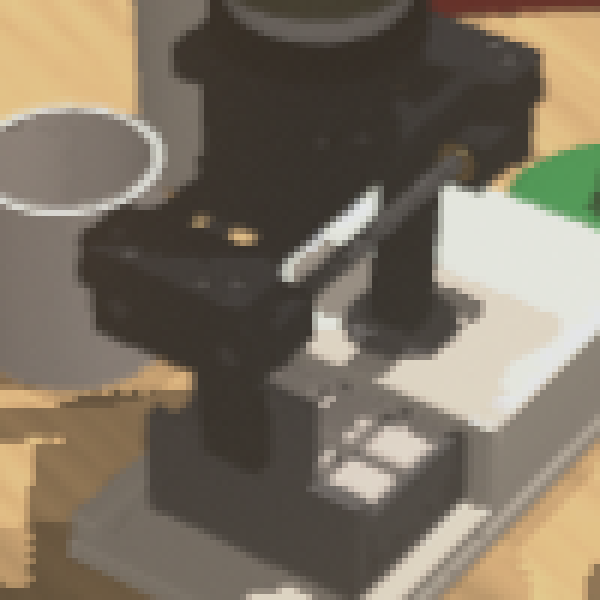

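```bash
python3 -m pendant '[0,0,0,0,0,0,0,0,0,0,0,0,0,0,0,0,0,0,0,0,0,0,0,0]'
python3 - <<'E'
from h import *
from rig import readout
import cv2
a=cv2.imread("pics/s4.png")[3::6,3::6]
p,d=viewer.capture("side"); b=p[230:330,280:380,::-1]
df=np.abs(a.astype(int)-b).max(2); print("changed px",(df>25).sum(), df[40:].max())
C=cloud("side",d); o=np.array([.507,-.154]); ax=np.array([.949,.315])
# tray front wall lower part: crop (280,500)/6
for x,y in((190,480),(240,500),(300,540),(330,565),(285,372),(300,375)):
    u,v=280+x//6,230+y//6; P=C[v,u]; print((u,v),P.round(3),"disp x",round(float((P[:2]-o)@ax),4))
print(readout.sense()["force"],readout.sense()["time_s"])
E
```

```text
time_s: 6.15
position: [0.4649, -0.1669, 0.0533]
tool_rot: [0.001, 0.584, 0.811, -0.0]
force: [-10.1, 2.6, 21.0]
opening: 0.0881
changed px 0 3
(311, 310) [ 0.416 -0.152  0.029] disp x -0.0854
(320, 313) [ 0.423 -0.177  0.034] disp x -0.0868
(330, 320) [ 0.433 -0.199  0.025] disp x -0.0849
(335, 324) [ 0.436 -0.213  0.022] disp x -0.0862
(327, 292) [ 0.473 -0.133  0.04 ] disp x -0.0255
(330, 292) [ 0.479 -0.137  0.04 ] disp x -0.0215
[-9.73506485  3.82411679 21.58187238] 6.2
```

View pics/t4.png

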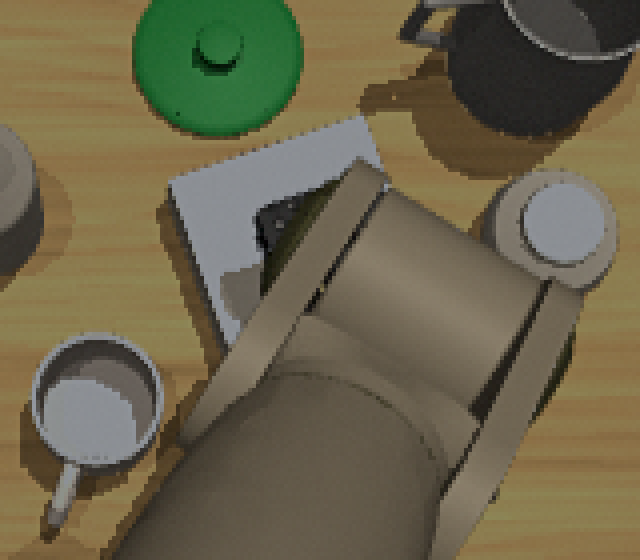

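```bash
python3 -c "
from rig import close_job
print(close_job())"
```

```text
the job is handed in; nothing more can be done
None
```

I pressed the release button with one fingertip and let the tray run out against the other finger. I handed the job in at about 6.2 s with both held; no verdict was reported.

**Last checks**
- **Button:** after first contact the TCP went down about 7 to 9 mm, then the force rose sharply, so I take the button as fully down. The force held steady at about 21 N after I backed off 1 mm from a 31 N peak.
- **Tray:** its front face is at about dispenser x = -86 mm, which puts the tab at about -82 mm, or 48 mm out. It lies flat against the front finger. Two side-camera pictures 0.6 s apart showed no change.
- **Bystanders:** the mug, softener ball, lid and pitcher looked unmoved in the top view.

**What disagreed or went unchecked**
- **Fingertip height:** with the gripper open, the cameras showed the fingertips about 25 mm higher than `env.nose_length` implies. I set the descent by the camera depth and the measured force instead.
- **Push on the finger:** I could not measure the tray's push on the finger separately. The wrist also showed about 10 N sideways, mostly from friction and bending at the button. I inferred the push from the tray standing still against the finger.

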